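# Dip the water bath with its gauge rod

## Task

Check the level of the lidded water-bath pan: draw the gauge rod lengthwise out of the closed wire loop of its rack, push it tip first into the pan's slanting guide tube until its collar stops against the mouth, then draw it right out again. Finish while still holding the rod in the gripper, still and level, well above the pan (at least 20 cm above the hob), so that the tip can be read. Do not shift the pepper mill or the timer.

Things in the scene. Friction and masses are not known exactly. Their poses are not given: they have to be found in the camera images.
- rod_grip (a point): gauge rod's grip point: on its axis in the black square handle (16 x 16 mm, 94 mm long), 50 mm behind the collar's tip-side face; the handle reaches from 44 mm before this point to 50 mm behind it. Grip here across the handle from above. x axis: along the rod from tip to handle end. At the start the rod lies level in the rack.
- rod_collar (a point): centre of the collar's tip-side face, the face that stops against the tube mouth; same axes as rod_grip
- rod_tip (a point): end of the rod's tip, on its axis, 125 mm ahead of the collar's tip-side face; same axes as rod_grip
- rod: the whole gauge rod, 225 mm long, about 0.12 kg, balance point in the thin rod 20 mm ahead of the collar: black square handle, round steel collar (36 mm diameter, 6 mm thick), plain steel rod (9 mm diameter, 125 mm long, pointed tip with dark ring marks). Origin and axes as rod_collar.
- rack: fixed wire rack, base 150 x 70 mm. Origin on the hob below the collar face (within 6 mm); x along the resting rod to the handle end. Rod axis 80 mm up. At x = -70 mm a closed wire loop (opening 20 mm wide, 75 to 91 mm high) encloses the thin rod 55 mm behind its tip: draw it level to +x before lifting. At x = -6 mm an open fork (20 mm wide, arms 89 mm high) carries it next to the collar.
- mouth (a point): centre of the guide tube's mouth on the water-bath pan, 135 mm above the hob. x axis: the tube's axis, pointing out of the mouth and 35 degrees above level; y axis: level. The funnel mouth is 25 mm wide inside, 33 mm outside, narrowing within 16 mm to a 15 mm bore, open deeper than the rod's 125 mm.
- pan: fixed lidded steel water-bath pan with the slanting tube. Origin on the hob; the tube comes out of its +x side (level part of the tube's axis = pan's x axis). Body from x = -130 to +20 mm, 130 mm wide in y plus side handles to 86 mm either side, lid 125 mm high, lid handle to 150 mm. The mouth lies at x = 75 mm.
- pepper_mill: wooden pepper mill, 58 mm across, 160 mm tall, origin under its foot; a bystander
- timer: round kitchen timer, 68 mm across, 50 mm tall, origin under its foot; a bystander

How it is judged:
By the outcome, as a careful person would: the job done as asked, in the order asked, and still so for the second after the job is handed in, while the arm keeps its last pose, push and grip.
It also fails if it takes over 53 s, if anything falls off the work surface, if the arm or the gripper's body presses on something with over 40 N, if the wrist force passes 120 N, or if a joint passes its speed limit or range.

## Robot

A 6-joint arm with a two-finger parallel gripper is mounted at the origin on a cart in front of the work surface, level with it; the furniture and walls round the work are solid. World frame = base frame: x ahead of the robot, y to its left, z up, the work surface at z = 0. Lengths are in m, angles in rad, forces in N, time in s.
With the tool pointing down it reaches from about 0.325 to 0.85 m from the base axis. Payload 15.5 kg.
Tool frame: the origin (TCP) lies at the very end of the fingers, on their centre line; the grasp point (between the pads) lies robot.grip_point_offset behind it (robot.grip_point_offset is the distance from the TCP to the grasp point, in m); z points along the fingers, y is the direction in which the jaws open and shut (so a half turn about z gives the same grasp; the last joint's range is limited). The gripper opens to 91 mm and grips with 3 to 60 N. Pads are 32 mm wide; open, the fingers measure 118 mm over their backs; the gripper's body (76 mm by 178 mm) begins 60 mm behind the grasp point.
Start: joints at [-1.268, 0.494, 1.345, -0, 1.302, -0.096], TCP at [0.242, -0.576, 0.214] pointing down, gripper open.
Joint ranges: [-2.91, 2.91], [-0.82, 2.16], [0.22, 2.67], [-1.22, 4.37], [0.12, 2.79], [-3.08, 3.08]. Speed limits (rad/s): [1.89, 1.89, 2.57, 3.01, 3.01, 3.01].

## Interface

Orientations are given as a rotation vector (axis times angle).
In Python, from plant import get_obs, read_camera, camera_params, robot gives the robot as it stands.
- The arm moves only by the tool servo_tool, never from a script. Its argument "motion" is a list of rows, each a list of 3 entries, a list of its own where there are three numbers: the shift along the world's x, y, z scaled (see below), then the turn, a rotation vector about the world's x, y, z scaled (see below), then the gripper's target within -1 to 1 (shut at 1, half-way at 0, fully open at -1). A call has 1 to 8 rows; each row is the pose to reach, as a shift and turn from the pose commanded when the call began, turning the shorter way round; what a row does not reach only later rows make up. The controller multiplies each number of a shift by 0.1 m and each number of a turn by 2 pi rad. A row lasts 1/8 s, in which the tool goes at most 62.5 mm and 10.7 degrees, less where a joint would pass 70% of its speed; a pose out of reach is approached as far as the arm can. A call with a number of a shift or a turn outside -1 to 1 is refused whole. A call with a gripper value outside its range is refused whole. The fingers move at their own pace and stop on an object; "force" is the grip in N (left out, the last holds). Time passes only in rows, so rows that repeat a pose let the fingers close. It gives the time, the measured TCP pose, the force and the opening at its end, in the units of the state.
- get_obs(): the state, without advancing time (a new reading comes with each control period).
- read_camera(name): name is "scene" or "top" or "wrist"; returns (picture, depth): 420x560x3 uint8, red, green, blue; 420x560 float32, m along the optical axis (not along the pixel's ray), 0 where there is no reading.
- camera_params(name): a dict with "mtx" (3x3 intrinsics, pixels), "camera_from_world" (4x4, takes a point from world to camera coordinates). Camera axes: x right, y down, z forward; pixel columns grow to the right and rows downward; lengths in m; the calibration is good to about 2 mm. A picture is of the moment at which its call begins: read the wrist's pose just before it. camera_params takes no time and is no camera call; for the wrist camera it gives the pose at the moment of the call.
- robot.sign_off(): hands the job in, once; it reports no verdict.
The state is a dict: "t": time; "joint_positions": joint angles; "joint_vel": joint speeds; "joint_torque": joint torques, N m; "eef_pos": TCP position; "tool_rot": TCP orientation; "force": force on the tool from outside, world axes, zero at the start; "ft_torque": the same for the moment, N m; "finger_gap": opening from 0.0 (shut) to 1.0 (fully open).
Only numpy, scipy, OpenCV 4.12 (cv2) and the standard library are available. Lean on these libraries where they do the work, as an engineer would, in place of code of your own. Each camera call takes 0.05 s, during which the arm holds its last target. There are 200 camera calls.

## Working session

There is one attempt and no reset: what is moved stays moved. The work goes in short steps, Python scripts to look and compute and a tool call to move; the robot and the scene stay as the last step left them, time stands still between calls to the robot, and variables do not carry over. Pictures are saved under pics/ and viewed, about 8 in all and at most 12, crops included, and the job is handed in when it is done.

Besides the shell and the picture viewer there is one more tool, called after "Request:" as name(argument=value, ...), one argument or row to a line, values as JSON. servo_tool: Moves the arm, as the interface text tells. Its arguments: {"type":"object","properties":{"motion":{"type":"array"},"force":{"type":"number"}},"required":["motion"]}

```bash
mkdir -p pics; ls; python3 - <<'E'
from plant import *
import cv2,numpy as np
for n in ("scene","top"):
    p,d=read_camera(n); cv2.imwrite(f"pics/{n}0.png",p[:,:,::-1]); np.savez(f"{n}0.npz",p=p,d=d)
    c=camera_params(n); print(n,c["mtx"].tolist(),np.round(np.linalg.inv(c["camera_from_world"]),3).tolist())
o=get_obs(); print(o, robot.grip_point_offset)
E
```

```text
pics
scene [[485.7621220487425, 0.0, 279.92941149186134], [0.0, 485.7621220487425, 208.7962994309346], [0.0, 0.0, 1.0]] [[-0.196, -0.864, 0.464, -0.055], [-0.981, 0.166, -0.104, 0.202], [0.013, -0.475, -0.88, 1.191], [0.0, 0.0, 0.0, 1.0]]
top [[403.57659174227854, 0.0, 275.8475778986592], [0.0, 403.57659174227854, 209.10738552167902], [0.0, 0.0, 1.0]] [[0.009, -0.987, 0.162, 0.406], [-0.999, -0.015, -0.035, 0.096], [0.037, -0.161, -0.986, 0.934], [0.0, 0.0, 0.0, 1.0]]
{'t': 0.1, 'joint_positions': array([-1.26849209e+00,  4.94158118e-01,  1.34604115e+00,  1.56996167e-05,
        1.30254094e+00, -9.55394219e-02]), 'joint_vel': array([ 4.05609110e-04, -1.57459265e-03, -2.35045032e-03,  2.40909017e-03,
        3.89901122e-05, -3.51064182e-04]), 'joint_torque': array([ 1.55450100e-03, -8.80242133e+01, -3.82544267e+01,  7.07654119e-02,
        4.82726516e-02, -7.99475174e-05]), 'eef_pos': array([ 0.24202721, -0.57586404,  0.21338435]), 'tool_rot': array([-3.07852194e+00, -6.20585802e-01,  1.62314582e-04]), 'force': array([-0.2950444 ,  0.3717561 ,  0.17586595]), 'ft_torque': array([-0.00708413,  0.02437617,  0.06719887]), 'finger_gap': 1.0015954993622762} 0.0188
```

View pics/scene0.png

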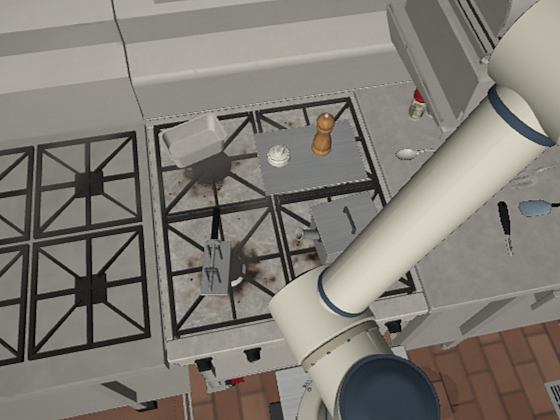

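View pics/top0.png

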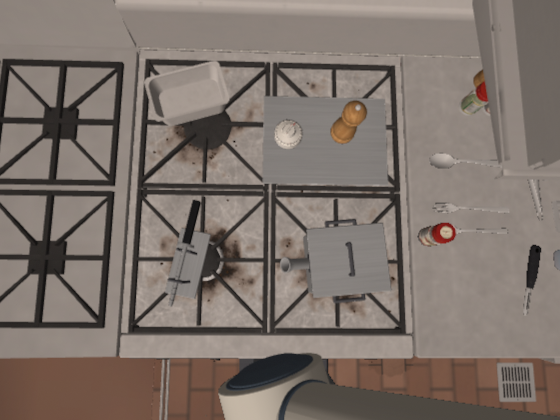

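Top view: rod handle end at about (193,203), tip at about (173,303), rack around (187,262); pan at (345,260) with the tube mouth at about (285,264). Next: a zoomed crop and depth.

```bash
cat > h.py <<'E'
from plant import *
import cv2,numpy as np
from scipy.spatial.transform import Rotation as R
def cloud(n,d,c=None):
    c=c or camera_params(n); K=c["mtx"]; T=np.linalg.inv(c["camera_from_world"])
    v,u=np.indices(d.shape); P=np.stack([(u-K[0,2])/K[0,0]*d,(v-K[1,2])/K[1,1]*d,d],-1)
    W=P@T[:3,:3].T+T[:3,3]; W[d<=0]=np.nan; return W
def atz(n,u,v,z,c=None):
    c=c or camera_params(n); T=np.linalg.inv(c["camera_from_world"]); r=T[:3,:3]@np.linalg.solve(c["mtx"],[u,v,1]); o=T[:3,3]
    return o+r*(z-o[2])/r[2]
E
python3 - <<'E'
from h import *
z=np.load("top0.npz"); p,d=z["p"],z["d"]; W=cloud("top",d)
a=cv2.resize(p[190:310,150:230],None,fx=5,fy=5,interpolation=cv2.INTER_CUBIC)
b=cv2.resize(p[215:310,265:345],None,fx=5,fy=5,interpolation=cv2.INTER_CUBIC)
im=np.zeros((600,800,3),np.uint8); im[:,:400]=a; im[:475,400:]=b; cv2.imwrite("pics/z.png",im[:,:,::-1])
for n,(u,v) in dict(mill=(355,110),timer=(288,132),lid=(330,240),lid2=(375,280)).items(): print(n,W[v,u].round(3))
# pan lid
m=(W[...,2]>.117)&(W[...,2]<.132)&(W[...,1]<.07)&(W[...,0]<.45)&(W[...,1]>-.25)
pts=W[m][:,:2].astype(np.float32); r=cv2.minAreaRect(pts); print("lid",len(pts),r, cv2.boxPoints(r).round(3).tolist())
# rod points
g=(W[...,2]>.07)&(W[...,2]<.11)&(W[...,1]>.2)&(W[...,1]<.4)&(W[...,0]<.55)
q=W[g]; print(len(q)); dark=p[g].mean(1)<60
h=q[dark]; print("handle",len(h),h.mean(0).round(4),cv2.minAreaRect(h[:,:2].astype(np.float32)))
# rack base
b=(W[...,2]>.0)&(W[...,2]<.07)&(W[...,1]>.2)&(W[...,1]<.38)&(W[...,0]<.45)&(W[...,0]>.2)
print(np.histogram(W[b][:,2],12))
m=(W[...,2]>.11)&(W[...,2]<.17)&(W[...,1]>.05)&(W[...,1]<.16)&(W[...,0]<.45)&(W[...,0]>.2)
print(W[m].round(3)[:60].tolist())
E
```

```text
mill [ 0.745 -0.094  0.151]
timer [0.731 0.038 0.049]
lid [ 0.478 -0.043  0.123]
lid2 [ 0.399 -0.133  0.123]
lid 3282 ((0.40715935826301575, -0.05231224000453949), (0.08471033722162247, 0.21990163624286652), 0.6485875248908997) [[0.36399999260902405, 0.05700000002980232], [0.3659999966621399, -0.16300000250339508], [0.45100000500679016, -0.16200000047683716], [0.4480000138282776, 0.057999998331069946]]
732
handle 326 [0.5017 0.2465 0.086 ] ((0.47177720069885254, 0.2520394027233124), (0.027026016265153885, 0.16023825109004974), 78.2803726196289)
(array([756, 395,   2,   0,   2,   1,   2,   2,   1,   2,   3,   3]), array([5.71050702e-06, 5.76332719e-03, 1.15209439e-02, 1.72785605e-02,
       2.30361772e-02, 2.87937939e-02, 3.45514106e-02, 4.03090273e-02,
       4.60666439e-02, 5.18242606e-02, 5.75818773e-02, 6.33394940e-02,
       6.90971107e-02]))
[[0.442, 0.052, 0.133], [0.442, 0.051, 0.136], [0.44, 0.054, 0.133], [0.44, 0.052, 0.134], [0.44, 0.05, 0.134], [0.438, 0.056, 0.131], [0.438, 0.054, 0.13], [0.438, 0.052, 0.13], [0.438, 0.05, 0.13], [0.436, 0.056, 0.129], [0.436, 0.054, 0.1
[... 331 characters left out ...]
.058, 0.121], [0.428, 0.056, 0.126], [0.428, 0.054, 0.126], [0.428, 0.052, 0.123], [0.426, 0.058, 0.125], [0.426, 0.056, 0.122], [0.426, 0.054, 0.123], [0.427, 0.052, 0.122], [0.424, 0.058, 0.126], [0.424, 0.056, 0.125], [0.424, 0.054, 0.125], [0.425, 0.052, 0.123], [0.422, 0.058, 0.124], [0.422, 0.056, 0.123], [0.423, 0.054, 0.124], [0.422, 0.052, 0.125], [0.421, 0.058, 0.121], [0.421, 0.056, 0.123], [0.42, 0.054, 0.127], [0.421, 0.052, 0.123], [0.419, 0.056, 0.125], [0.419, 0.054, 0.127], [0.419, 0.052, 0.125], [0.417, 0.056, 0.127], [0.417, 0.054, 0.127], [0.417, 0.052, 0.128], [0.415, 0.054, 0.127], [0.415, 0.052, 0.131], [0.415, 0.05, 0.132], [0.413, 0.052, 0.132], [0.413, 0.05, 0.133]]
```

View pics/z.png

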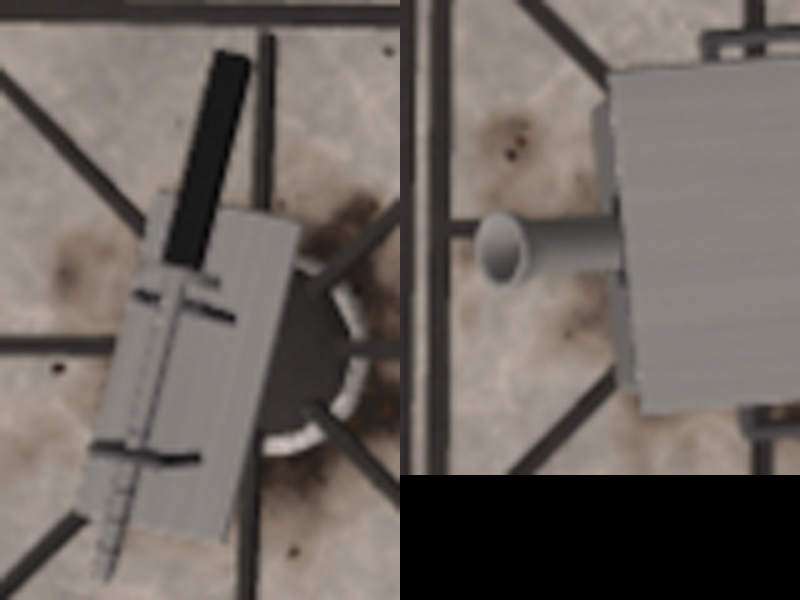

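Crop: handle end at px (196.6,202), collar face at (186,245), tip at (170.6,305), mouth centre at (285.4,265), left lid corners at (307,229.4) and (313,297.4).

```bash
python3 - <<'E'
from h import *
z=np.load("top0.npz"); p,d=z["p"],z["d"]; W=cloud("top",d)
for n,u,v,zz in (("end",196.6,202,.088),("collar",186,245.4,.08),("tip",170.6,305,.08),("mouth",285.4,265,.135),("lidA",307,229.4,.125),("lidB",313,297.4,.125)): print(n,atz("top",u,v,zz).round(4))
g=(W[...,2]>.08)&(W[...,2]<.096)&(W[...,1]>.2)&(W[...,1]<.4)&(W[...,0]<.56)&(W[...,0]>.4)&(p.mean(2)<60)
g=cv2.morphologyEx(g.astype(np.uint8),cv2.MORPH_OPEN,np.ones((3,3)))>0
h=W[g]; r=cv2.minAreaRect(h[:,:2].astype(np.float32)); print("handle",len(h),h[:,2].mean(),r)
pc=np.linalg.eigh(np.cov(h[:,:2].T))[1][:,1]; print("handle yaw",np.degrees(np.arctan2(pc[1],pc[0])),"mean",h.mean(0))
m=((W[...,2]>.117)&(W[...,2]<.132)&(W[...,1]<.07)&(W[...,0]<.52)&(W[...,1]>-.25)&(W[...,0]>.28)).astype(np.uint8)
m=cv2.morphologyEx(m,cv2.MORPH_OPEN,np.ones((15,15)))
q=W[m>0]; r=cv2.minAreaRect(q[:,:2].astype(np.float32)); print("lid",len(q),r)
c,bp=cv2.findContours(m,0,1)[0],None
for s in (1,):  # PCA
    e=cv2.boxPoints(r); print(e.round(4).tolist())
E
```

```text
end [0.5577 0.2338 0.088 ]
collar [0.4663 0.2534 0.08  ]
tip [0.3442 0.2793 0.08  ]
mouth [0.4262 0.0477 0.135 ]
lidA [0.4983 0.0037 0.125 ]
lidB [ 0.3638 -0.0077  0.125 ]
handle 307 0.08659251115432334 ((0.5160284042358398, 0.24459031224250793), (0.014614453539252281, 0.09033457189798355), 78.24419403076172)
handle yaw 167.8388526038736 mean [0.51630792 0.24405187 0.08659251]
lid 4259 ((0.43879231810569763, -0.07931660860776901), (0.1371796727180481, 0.15921272337436676), 4.748288631439209)
[[0.3637999892234802, -0.00570000009611249], [0.37700000405311584, -0.16429999470710754], [0.513700008392334, -0.15299999713897705], [0.5005999803543091, 0.00570000009611249]]
```

Request:
servo_tool(
  motion=[
    [[0.15,0.45,0.6],[0,0,-0.005],-1],
    [[0.3,0.9,0.6],[0,0,-0.01],-1],
    [[0.3,0.9,0.6],[0,0,-0.01],-1],
  ],
)

```text
t: 0.48
eef_pos: [0.2731, -0.4836, 0.2751]
tool_rot: [3.097, 0.526, 0.001]
force: [0.0, -0.1, 0.2]
finger_gap: 1.0
```

Request:
servo_tool(
  motion=[
    [[0.15,0.45,0],[0,0,-0.005],-1],
    [[0.3,0.9,0],[0,0,-0.01],-1],
    [[0.3,0.9,0],[0,0,-0.01],-1],
  ],
)

```text
t: 0.85
eef_pos: [0.3025, -0.394, 0.2737]
tool_rot: [-3.111, -0.429, 0.0]
force: [0.3, -1.0, 0.6]
finger_gap: 1.004
```

Request:
servo_tool(
  motion=[
    [[0.15,0.45,0],[0,0,-0.005],-1],
    [[0.3,0.91,0],[0,0,-0.011],-1],
    [[0.3,0.91,0],[0,0,-0.011],-1],
  ],
)

```text
t: 1.23
eef_pos: [0.3325, -0.3038, 0.2737]
tool_rot: [-3.124, -0.321, 0.0]
force: [0.9, -0.7, 0.1]
finger_gap: 0.996
```

Request:
servo_tool(
  motion=[
    [[0.15,0.45,0],[0,0,-0.005],-1],
    [[0.3,0.91,0],[0,0,-0.011],-1],
    [[0.3,0.91,0],[0,0,-0.011],-1],
  ],
)

```text
t: 1.6
eef_pos: [0.3627, -0.2133, 0.2738]
tool_rot: [-3.134, -0.214, 0.0]
force: [-0.2, -0.7, -0.5]
finger_gap: 0.999
```

Request:
servo_tool(
  motion=[
    [[0.15,0.45,0],[0,0,-0.005],-1],
    [[0.3,0.91,0],[0,0,-0.011],-1],
    [[0.3,0.91,0],[0,0,-0.011],-1],
  ],
)

```text
t: 1.98
eef_pos: [0.3931, -0.1226, 0.2738]
tool_rot: [3.14, 0.106, 0.0]
force: [-0.1, 0.1, -0.1]
finger_gap: 1.002
```

Request:
servo_tool(
  motion=[
    [[0.15,0.45,0],[0,0,-0.005],-1],
    [[0.3,0.91,0],[0,0,-0.011],-1],
    [[0.3,0.91,0],[0,0,-0.011],-1],
  ],
)

```text
t: 2.35
eef_pos: [0.4234, -0.0318, 0.2738]
tool_rot: [3.141, -0.003, 0.0]
force: [0.5, -1.1, 0.4]
finger_gap: 0.999
```

Request:
servo_tool(
  motion=[
    [[0.15,0.45,0],[0,0,-0.005],-1],
    [[0.3,0.91,0],[0,0,-0.011],-1],
    [[0.3,0.91,0],[0,0,-0.011],-1],
    [[0.3,0.91,0],[0,0,-0.011],-1],
  ],
)

```text
t: 2.85
eef_pos: [0.4525, 0.0571, 0.2737]
tool_rot: [3.139, -0.115, -0.001]
force: [-0.3, 0.8, -0.4]
finger_gap: 0.995
```

```bash
python3 - <<'E'
from h import *
o=get_obs(); p,d=read_camera("wrist"); c=camera_params("wrist"); np.savez("w1.npz",p=p,d=d); cv2.imwrite("pics/w1.png",p[:,:,::-1])
print(o["t"],o["eef_pos"],o["tool_rot"],o["joint_positions"].round(3)); print(np.linalg.inv(c["camera_from_world"]).round(3).tolist(),c["mtx"][0])
E
```

```text
2.85 [0.45245762 0.05707024 0.27366964] [ 3.13881523e+00 -1.15199751e-01 -6.92714615e-04] [-5.000e-03  1.910e-01  1.650e+00 -1.000e-03  1.301e+00  1.639e+00]
[[-0.074, -0.961, -0.265, 0.528], [-0.997, 0.072, 0.018, 0.052], [0.001, 0.266, -0.964, 0.445], [0.0, 0.0, 0.0, 1.0]] [290.21009254   0.         280.72869058]
```

View pics/w1.png

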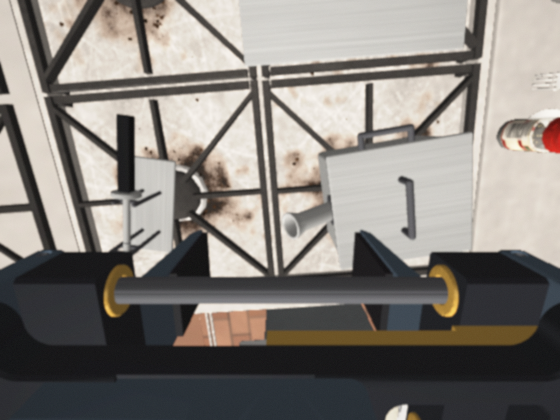

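The wrist view shows the mouth at about (294,222) and the handle from about (125,118) to the collar at (126,193). I'll crop the mouth and take the handle from depth.

```bash
python3 - <<'E'
from h import *
z=np.load("w1.npz"); p,d=z["p"],z["d"]; c=camera_params("wrist"); W=cloud("wrist",d,c)
print("hob", np.nanmedian(W[60:80,200:240,2]))
g=(W[...,2]>.075)&(W[...,2]<.1)&(W[...,1]>.2)&(W[...,1]<.3)&(p.mean(2)<60)&(W[...,0]<.57)&(W[...,0]>.46)
g=cv2.morphologyEx(g.astype(np.uint8),cv2.MORPH_OPEN,np.ones((5,5)))>0
h=W[g]; print("handle",len(h),cv2.minAreaRect(h[:,:2].astype(np.float32)),np.median(h[:,2]))
u0,v0=260,185
a=cv2.resize(p[v0:v0+75,u0:u0+100],None,fx=8,fy=8,interpolation=cv2.INTER_CUBIC); cv2.imwrite("pics/z2.png",a[:,:,::-1])
for v in range(205,242,3): print(v,[f"{x*1e3:.0f}" for x in W[v,276:312:3,2]])
for u,v in ((294,222),): print(atz("wrist",u,v,.135,c))
E
```

```text
hob -0.04617087575088083
handle 1182 ((0.5166642665863037, 0.2432374805212021), (0.015636755153536797, 0.09167614579200745), 77.86469268798828) 0.08704034692902851
205 ['-2', '-48', '-47', '-47', '-48', '-47', '-47', '-48', '-50', '-48', '-46', '-48']
208 ['-3', '-48', '-48', '-48', '-48', '-48', '-49', '-47', '-48', '-47', '-46', '-47']
211 ['-3', '-48', '-47', '-48', '-48', '-48', '-47', '-46', '-48', '120', '123', '122']
214 ['-3', '-11', '-48', '132', '137', '138', '136', '133', '131', '128', '129', '128']
217 ['-3', '-5', '126', '128', '128', '141', '143', '140', '137', '133', '132', '131']
220 ['-3', '-3', '124', '125', '124', '122', '145', '144', '141', '138', '134', '132']
223 ['-3', '-1', '123', '125', '124', '122', '121', '147', '144', '139', '136', '133']
226 ['-2', '-4', '123', '125', '125', '123', '121', '148', '145', '141', '135', '133']
229 ['-4', '-2', '-47', '126', '126', '124', '124', '147', '145', '142', '133', '128']
232 ['-3', '-3', '-51', '127', '128', '129', '129', '145', '145', '138', '-48', '-48']
235 ['-2', '-2', '-48', '-49', '130', '131', '133', '145', '140', '-48', '-47', '-47']
238 ['-3', '-4', '-47', '-47', '-47', '135', '140', '143', '-46', '-48', '-48', '-48']
241 ['-4', '-3', '-49', '-47', '-48', '-47', '-48', '-47', '-49', '-48', '-47', '-48']
[0.4315267  0.04358615 0.135     ]
```

View pics/z2.png

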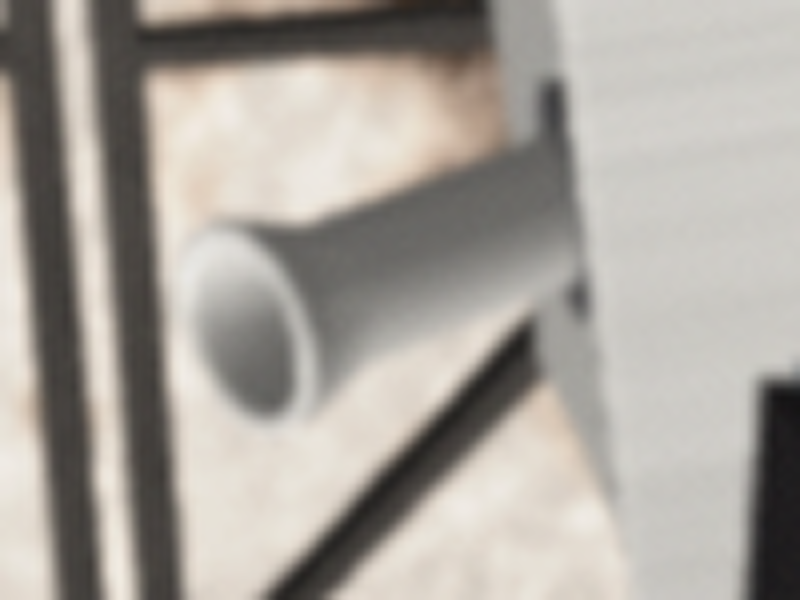

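Rim centre is at crop (250,322), i.e. px (290.8,224.8), so mouth is about (0.428,0.048,0.135), agreeing with the top camera. I'll move over the handle.

Request:
servo_tool(
  motion=[
    [[0.15,0.45,0],[0,0,-0.005],-1],
    [[0.3,0.94,-0.2],[0,0,-0.011],-1],
    [[0.3,0.94,-0.2],[0,0,-0.011],-1],
  ],
)

```text
t: 3.28
eef_pos: [0.4824, 0.1534, 0.2526]
tool_rot: [3.133, -0.222, -0.003]
force: [-0.3, 1.1, -0.2]
finger_gap: 1.002
```

Request:
servo_tool(
  motion=[
    [[0.15,0.45,-0.2],[0,0,-0.005],-1],
    [[0.31,0.94,-0.5],[0,0,-0.011],-1],
    [[0.31,0.94,-0.5],[0,0,-0.011],-1],
    [[0.31,0.94,-0.5],[0,0,-0.011],-1],
  ],
)

```text
t: 3.78
eef_pos: [0.5134, 0.245, 0.2042]
tool_rot: [3.123, -0.332, -0.0]
force: [-0.2, -0.6, 0.7]
finger_gap: 0.996
```

```bash
python3 - <<'E'
from h import *
o=get_obs(); p,d=read_camera("wrist"); c=camera_params("wrist"); np.savez("w2.npz",p=p,d=d); cv2.imwrite("pics/w2.png",p[:,:,::-1])
Rm=R.from_rotvec(o["tool_rot"]).as_matrix()
print(o["t"],o["eef_pos"],"x yaw",np.degrees(np.arctan2(Rm[1,0],Rm[0,0])),o["joint_positions"].round(3))
W=cloud("wrist",d,c)
g=(W[...,2]>.075)&(W[...,2]<.1)&(W[...,1]>.2)&(W[...,1]<.3)&(p.mean(2)<60)&(W[...,0]<.57)&(W[...,0]>.46)
g=cv2.morphologyEx(g.astype(np.uint8),cv2.MORPH_OPEN,np.ones((5,5)))>0
h=W[g]; print("handle",len(h),cv2.minAreaRect(h[:,:2].astype(np.float32)),np.median(h[:,2]))
z=np.load("w1.npz")
E
ls .; python3 -c "
from plant import robot; print([x for x in dir(robot) if x[0]!='_'])"
```

```text
3.775 [0.51339039 0.24502542 0.20423969] x yaw -12.145228118197915 [ 0.341  0.425  1.499 -0.     1.218  2.124]
handle 1191 ((0.5177035331726074, 0.24413374066352844), (0.014899173751473427, 0.09242577105760574), 78.14368438720703) 0.08788944295831536
h.py
pics
scene0.npz
top0.npz
w1.npz
w2.npz
['PlanningError', 'grip_point_offset', 'sign_off']
```

Request:
servo_tool(
  motion=[
    [[0.0,0,-0.5],[0,0,0],-1],
    [[0,0,-0.8],[0,0,0],-1],
    [[0,0,-0.8],[0,0,0],-1],
  ],
)

```text
t: 4.2
eef_pos: [0.5123, 0.2451, 0.1233]
tool_rot: [3.123, -0.334, -0.004]
force: [-0.3, -0.1, 0.8]
finger_gap: 1.001
```

Request:
servo_tool(
  motion=[
    [[0.0,0,-0.35],[0,0,0],-1],
    [[0.0,0,-0.63],[0,0,0],-1],
    [[0,0,-0.63],[0,0,0],-1],
    [[0,0,-0.63],[0,0,0],-1],
  ],
)

```text
t: 4.7
eef_pos: [0.5143, 0.2468, 0.063]
tool_rot: [-3.123, 0.332, -0.004]
force: [-0.2, -0.5, 0.5]
finger_gap: 0.998
```

Request:
servo_tool(
  motion=[
    [[0,0,0],[0,0,0],1],
    [[0,0,0],[0,0,0],1],
    [[0,0,0],[0,0,0],1],
    [[0,0,0],[0,0,0],1],
    [[0,0,0],[0,0,0],1],
    [[0,0,0],[0,0,0],1],
    [[0,0,0],[0,0,0],1],
    [[0,0,0],[0,0,0],1],
  ],
  force=45,
)

```text
t: 5.7
eef_pos: [0.5131, 0.2468, 0.0609]
tool_rot: [3.124, -0.332, -0.0]
force: [0.0, -2.1, 0.6]
finger_gap: 0.17
```

Request:
servo_tool(
  motion=[
    [[0,0,0.03],[0,0,0],1],
    [[0,0,0.03],[0,0,0],1],
    [[0.15,-0.032,0.03],[0,0,0],1],
    [[0.3,-0.064,0.03],[0,0,0],1],
    [[0.45,-0.096,0.03],[0,0,0],1],
    [[0.6,-0.129,0.03],[0,0,0],1],
    [[0.75,-0.161,0.03],[0,0,0],1],
    [[0.75,-0.161,0.03],[0,0,0],1],
  ],
)

```text
t: 6.7
eef_pos: [0.5893, 0.2304, 0.0638]
tool_rot: [-3.124, 0.333, -0.001]
force: [0.5, 0.4, -1.3]
finger_gap: 0.173
```

Request:
servo_tool(
  motion=[
    [[0.1,-0.021,0],[0,0,0],1],
    [[0.18,-0.038,0],[0,0,0],1],
    [[0.18,-0.038,0],[0,0,0],1],
  ],
)

```text
t: 7.08
eef_pos: [0.6067, 0.2268, 0.0639]
tool_rot: [-3.124, 0.332, -0.001]
force: [0.4, 1.0, -2.0]
finger_gap: 0.17
```

```bash
python3 - <<'E'
from h import *
o=get_obs(); p,d=read_camera("top"); s,e=read_camera("wrist"); np.savez("t3.npz",p=p,d=d)
im=np.zeros((420,800,3),np.uint8); im[:,:560]=s; im[:360,560:]=cv2.resize(p[190:310,150:230],None,fx=3,fy=3); cv2.imwrite("pics/w3.png",im[:,:,::-1])
print(o["t"],o["eef_pos"],o["force"],o["finger_gap"])
E
```

```text
7.075 [0.60670674 0.22682495 0.06393094] [ 0.44231741  0.99771808 -2.02500968] 0.1699023167935222
```

View pics/w3.png

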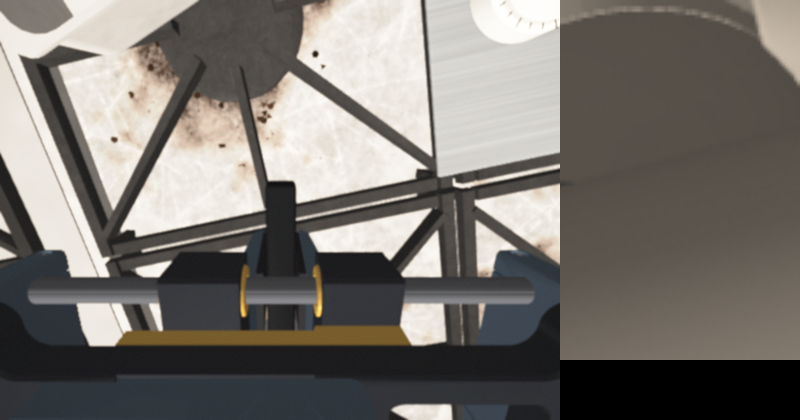

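The wrist view shows the handle firmly between the pads at (282,240); the top view is blocked by the arm. The rod is drawn back 95 mm, clear of the loop, so I'll lift.

Request:
servo_tool(
  motion=[
    [[0,0,0.3],[0,0,0],1],
    [[0,0,0.7],[0,0,0],1],
    [[0,0,1.0],[0,0,0],1],
  ],
)

```text
t: 7.55
eef_pos: [0.606, 0.2271, 0.1656]
tool_rot: [-3.124, 0.332, -0.001]
force: [-0.4, 0.0, -1.0]
finger_gap: 0.172
```

Request:
servo_tool(
  motion=[
    [[0,0,0.5],[0,0,0],1],
    [[0,0,1.0],[0,0,0.02],1],
    [[0,0,1.0],[0,0,0.04],1],
  ],
)

```text
t: 7.92
eef_pos: [0.6075, 0.2276, 0.2684]
tool_rot: [-3.139, -0.069, -0.011]
force: [-0.7, 0.2, -1.7]
finger_gap: 0.172
```

Request:
servo_tool(
  motion=[
    [[-0.2,0,0.36],[0,0,0.02],1],
    [[-0.4,0,0.36],[0,0,0.045],1],
    [[-0.6,0,0.36],[0,0,0.07],1],
    [[-0.8,0,0.36],[0,0,0.095],1],
    [[-0.98,0,0.36],[0,0,0.12],1],
    [[-0.98,0,0.36],[0,0,0.137],1],
  ],
)

```text
t: 8.68
eef_pos: [0.5065, 0.227, 0.3001]
tool_rot: [-2.825, -1.374, 0.001]
force: [0.2, -0.1, -2.1]
finger_gap: 0.172
```

Request:
servo_tool(
  motion=[
    [[-0.2,0,0],[0,0,0.02],1],
    [[-0.4,0,0],[0,0,0.045],1],
    [[-0.6,0,0],[0,0,0.07],1],
    [[-0.8,0,0],[0,0,0.095],1],
    [[-0.96,0.0,0],[0,0,0.12],1],
    [[-0.96,0.0,0],[0,0,0.12],1],
  ],
)

```text
t: 9.43
eef_pos: [0.411, 0.2269, 0.3]
tool_rot: [-2.126, -2.313, 0.0]
force: [0.5, 0.6, -1.1]
finger_gap: 0.173
```

```bash
cat > tgt.py <<'E'
from h import *
def show(M,yaw,back):
    y=np.radians(yaw); h=np.array([np.cos(y),np.sin(y),0]); e=np.array([0,0,1.]); s,c=np.sin(np.radians(35)),np.cos(np.radians(35))
    m=h*c+e*s; zt=h*s-e*c; T=np.stack([m,np.cross(zt,m),zt],1)
    o=get_obs(); pos=M+m*(.050+back)+zt*robot.grip_point_offset
    print("t",o["t"],"pos",o["eef_pos"].round(4),"dshift/0.1",((pos-o["eef_pos"])/.1).round(3),"turn",((R.from_matrix(T)*R.from_rotvec(o["tool_rot"]).inv()).as_rotvec()/(2*np.pi)).round(4),"m",m.round(4),"q",o["joint_positions"].round(2),"F",o["force"].round(1),"gap",o["finger_gap"])
E
python3 - <<'E'
from tgt import *
show(np.array([.4278,.048,.135]),94.8,.165)
E
```

```text
t 9.425 pos [0.411  0.2269 0.3   ] dshift/0.1 [ 0.011  0.073 -0.571] turn [ 0.0969  0.0081 -0.0001] m [-0.0685  0.8163  0.5736] q [0.38 0.19 1.58 0.   1.38 0.29] F [ 0.5  0.6 -1.1] gap 0.1734628728200078
```

Request:
servo_tool(
  motion=[
    [[0,0.02,-0.1],[0.02,0.0016,0],1],
    [[0,0.04,-0.25],[0.045,0.0037,0],1],
    [[0.01,0.07,-0.4],[0.07,0.0058,0],1],
    [[0.01,0.07,-0.57],[0.09,0.0075,0],1],
    [[0.01,0.07,-0.57],[0.0969,0.0081,0],1],
    [[0.01,0.07,-0.57],[0.0969,0.0081,0],1],
  ],
)

```text
t: 10.18
eef_pos: [0.4138, 0.233, 0.2424]
tool_rot: [-1.789, -1.935, -0.561]
force: [0.2, -0.9, -1.2]
finger_gap: 0.173
```

```bash
python3 - <<'E'
from tgt import *
show(np.array([.4278,.048,.135]),94.8,.165)
im=np.zeros((420,800,3),np.uint8)
w,e=read_camera("wrist"); p,d=read_camera("top"); s,f=read_camera("scene"); np.savez("t4.npz",w=w,e=e,p=p,d=d)
im[:,:400]=cv2.resize(p[190:316,230:350],(400,420)); im[:210,400:]=cv2.resize(w,(400,210)) ; im[210:,400:]=cv2.resize(s[150:290,200:460],(400,210)); cv2.imwrite("pics/w4.png",im[:,:,::-1])
E
```

```text
t 10.175 pos [0.4138 0.233  0.2424] dshift/0.1 [-0.016  0.012  0.006] turn [ 0.0001 -0.0004  0.0007] m [-0.0685  0.8163  0.5736] q [-0.07  0.27  1.84  0.65  1.21 -0.44] F [ 0.2 -0.9 -1.2] gap 0.17332001235308234
```

View pics/w4.png

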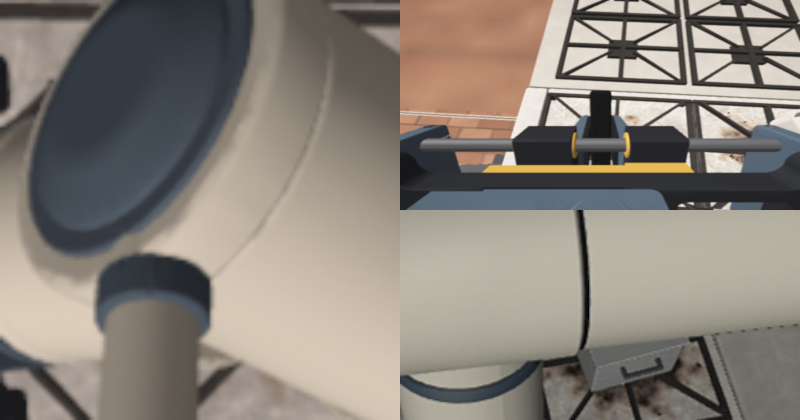

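The top view is filled by the wrist and the wrist view shows only the handle; no camera sees the mouth. I'll go in gently, watching the force.

Request:
servo_tool(
  motion=[
    [[-0.016,0.0,0.0],[0,0,0.0005],1],
    [[-0.01,-0.16,-0.115],[0,0,0.0005],1],
    [[0.0,-0.32,-0.23],[0,0,0.0005],1],
    [[0.01,-0.4,-0.287],[0,0,0.0005],1],
    [[0.015,-0.48,-0.344],[0,0,0.0005],1],
    [[0.015,-0.48,-0.344],[0,0,0.0005],1],
  ],
)

```text
t: 11.08
eef_pos: [0.4147, 0.1857, 0.2084]
tool_rot: [-1.781, -1.942, -0.562]
force: [-0.3, 0.0, -1.1]
finger_gap: 0.172
```

```bash
python3 - <<'E'
from tgt import *
show(np.array([.4278,.048,.135]),94.8,.105)
print(get_obs()["ft_torque"])
E
```

```text
t 11.075 pos [0.4147 0.1857 0.2084] dshift/0.1 [ 0.016 -0.005  0.001] turn [-0.     -0.     -0.0004] m [-0.0685  0.8163  0.5736] q [-0.17  0.33  1.89  0.64  1.19 -0.59] F [-0.3  0.  -1.1] gap 0.1719374570647154
[-0.38846885 -0.09731946 -0.00470728]
```

Request:
servo_tool(
  motion=[
    [[0.02,-0.08,-0.057],[0,0,-0.0003],1],
    [[0.027,-0.16,-0.115],[0,0,-0.0003],1],
    [[0.034,-0.24,-0.172],[0,0,-0.0003],1],
    [[0.041,-0.32,-0.23],[0,0,-0.0003],1],
    [[0.05,-0.41,-0.287],[0,0,-0.0003],1],
    [[0.05,-0.41,-0.287],[0,0,-0.0003],1],
  ],
)

```text
t: 11.82
eef_pos: [0.4197, 0.1443, 0.1794]
tool_rot: [-1.784, -1.94, -0.562]
force: [-0.2, -0.3, -2.0]
finger_gap: 0.174
```

```bash
python3 - <<'E'
from tgt import *
show(np.array([.4278,.048,.135]),94.8,.055)
print(get_obs()["ft_torque"])
E
```

```text
t 11.825 pos [0.4197 0.1443 0.1794] dshift/0.1 [-0.     0.001  0.004] turn [-0.     -0.0001 -0.    ] m [-0.0685  0.8163  0.5736] q [-0.27  0.39  1.9   0.62  1.17 -0.69] F [-0.2 -0.3 -2. ] gap 0.17448007844607766
[-0.44975984 -0.09227739 -0.0417863 ]
```

Request:
servo_tool(
  motion=[
    [[0.007,-0.08,-0.056],[0,0,0],1],
    [[0.014,-0.16,-0.113],[0,0,0],1],
    [[0.02,-0.24,-0.168],[0,0,0],1],
    [[0.026,-0.31,-0.218],[0,0,0],1],
    [[0.031,-0.367,-0.256],[0,0,0],1],
    [[0.031,-0.367,-0.256],[0,0,0],1],
  ],
)

```text
t: 12.58
eef_pos: [0.4228, 0.1079, 0.154]
tool_rot: [-1.783, -1.94, -0.562]
force: [-0.7, -0.2, -1.8]
finger_gap: 0.173
```

```bash
python3 - <<'E'
from tgt import *
show(np.array([.4278,.048,.135]),94.8,.0)
print(get_obs()["ft_torque"])
E
```

```text
t 12.575 pos [0.4228 0.1079 0.154 ] dshift/0.1 [ 0.007 -0.083 -0.057] turn [-0.     -0.0001 -0.0001] m [-0.0685  0.8163  0.5736] q [-0.34  0.44  1.91  0.61  1.15 -0.78] F [-0.7 -0.2 -1.8] gap 0.17342445392015807
[-0.46448525 -0.14225243  0.01822666]
```

Request:
servo_tool(
  motion=[
    [[0.002,-0.02,-0.014],[0,0,0],1],
    [[0.003,-0.04,-0.028],[0,0,0],1],
    [[0.005,-0.057,-0.04],[0,0,0],1],
    [[0.005,-0.057,-0.04],[0,0,0],1],
  ],
)

```text
t: 13.08
eef_pos: [0.4232, 0.1024, 0.1502]
tool_rot: [-1.783, -1.941, -0.562]
force: [0.1, 0.5, -1.5]
finger_gap: 0.171
```

Request:
servo_tool(
  motion=[
    [[0.001,-0.01,-0.007],[0,0,0],1],
    [[0.001,-0.016,-0.011],[0,0,0],1],
    [[0.001,-0.016,-0.011],[0,0,0],1],
  ],
)

```text
t: 13.45
eef_pos: [0.4233, 0.1009, 0.1491]
tool_rot: [-1.783, -1.941, -0.562]
force: [-0.5, 0.0, -1.7]
finger_gap: 0.173
```

Request:
servo_tool(
  motion=[
    [[0.001,-0.01,-0.007],[0,0,0],1],
    [[0.001,-0.016,-0.011],[0,0,0],1],
    [[0.001,-0.016,-0.011],[0,0,0],1],
  ],
)

```text
t: 13.82
eef_pos: [0.4233, 0.1, 0.1485]
tool_rot: [-1.782, -1.94, -0.564]
force: [0.6, 6.4, 7.3]
finger_gap: 0.172
```

Request:
servo_tool(
  motion=[
    [[0.001,-0.01,-0.007],[0,0,0],1],
    [[0.001,-0.016,-0.011],[0,0,0],1],
    [[0.001,-0.016,-0.011],[0,0,0],1],
  ],
)

```text
t: 14.2
eef_pos: [0.4233, 0.0999, 0.1485]
tool_rot: [-1.78, -1.938, -0.567]
force: [2.1, 21.4, 22.2]
finger_gap: 0.171
```

The stop came up to about 30 N with the TCP within 0.5 mm of the computed seat, so the collar is on the mouth. I'll draw out along the axis.

Request:
servo_tool(
  motion=[
    [[-0.002,0.02,0.014],[0,0,0],1],
    [[-0.008,0.1,0.07],[0,0,0],1],
    [[-0.02,0.24,0.168],[0,0,0],1],
    [[-0.033,0.4,0.281],[0,0,0],1],
    [[-0.046,0.55,0.386],[0,0,0],1],
    [[-0.059,0.7,0.492],[0,0,0],1],
    [[-0.059,0.7,0.492],[0,0,0],1],
  ],
)

```text
t: 15.08
eef_pos: [0.4173, 0.1688, 0.197]
tool_rot: [-1.781, -1.944, -0.563]
force: [-0.6, -0.4, -2.3]
finger_gap: 0.175
```

Request:
servo_tool(
  motion=[
    [[-0.013,0.15,0.105],[0,0,0],1],
    [[-0.027,0.32,0.225],[0,0,0],1],
    [[-0.04,0.48,0.337],[0,0,0],1],
    [[-0.054,0.64,0.45],[0,0,0],1],
    [[-0.067,0.8,0.562],[0,0,0],1],
    [[-0.067,0.8,0.562],[0,0,0],1],
  ],
)

```text
t: 15.82
eef_pos: [0.4108, 0.2481, 0.2526]
tool_rot: [-1.782, -1.943, -0.563]
force: [-0.1, 0.3, -2.2]
finger_gap: 0.175
```

```bash
python3 - <<'E'
from tgt import *
show(np.array([.4278,.048,.135]),94.8,.165)
E
```

```text
t 15.825 pos [0.4108 0.2481 0.2526] dshift/0.1 [ 0.014 -0.139 -0.097] turn [-0.      0.0002 -0.0004] m [-0.0685  0.8163  0.5736] q [-0.03  0.25  1.83  0.65  1.22 -0.4 ] F [-0.1  0.3 -2.2] gap 0.17475125267393793
```

Request:
servo_tool(
  motion=[
    [[0,0,0.4],[-0.02,-0.0016,0],1],
    [[0,0,0.7],[-0.045,-0.0037,0],1],
    [[0,0,1.0],[-0.07,-0.0058,0],1],
    [[0,0,1.0],[-0.09,-0.0075,0],1],
    [[0,0,1.0],[-0.0969,-0.0081,0],1],
    [[0,0,1.0],[-0.0969,-0.0081,0],1],
  ],
)

```text
t: 16.58
eef_pos: [0.4107, 0.2478, 0.3515]
tool_rot: [-2.123, -2.314, 0.003]
force: [-0.1, -0.4, -1.7]
finger_gap: 0.174
```

Request:
servo_tool(
  motion=[
    [[0.05,-0.3,0.1],[0,0,0],1],
    [[0.1,-0.6,0.1],[0,0,0],1],
    [[0.1,-0.9,0.1],[0,0,0],1],
    [[0.1,-0.9,0.1],[0,0,0],1],
  ],
)

```text
t: 17.08
eef_pos: [0.4209, 0.1555, 0.3619]
tool_rot: [-2.128, -2.309, 0.001]
force: [-0.0, 1.0, -1.5]
finger_gap: 0.173
```

Request:
servo_tool(
  motion=[
    [[0.05,-0.3,0],[0,0,0],1],
    [[0.1,-0.6,0],[0,0,0],1],
    [[0.1,-0.8,0],[0,0,0],1],
    [[0.1,-0.9,0],[0,0,0],1],
    [[0.1,-0.9,0],[0,0,0],1],
    [[0.1,-0.9,0],[0,0,0],1],
    [[0.1,-0.9,0],[0,0,0],1],
    [[0.1,-0.9,0],[0,0,0],1],
  ],
)

```text
t: 18.08
eef_pos: [0.4309, 0.0681, 0.3623]
tool_rot: [-2.124, -2.314, 0.001]
force: [-0.4, 0.4, -1.3]
finger_gap: 0.174
```

```bash
python3 - <<'E'
from h import *
o=get_obs(); M=R.from_rotvec(o["tool_rot"]).as_matrix(); print(o["t"],o["eef_pos"],"tool x (rod axis)",M[:,0].round(4),"z",M[:,2].round(4),o["force"],o["finger_gap"],abs(o["joint_vel"]).max())
w,e=read_camera("wrist"); p,d=read_camera("top"); s,f=read_camera("scene")
W=cloud("top",d); print("mill",W[110,355],"timer",W[132,288])
im=np.zeros((525,800,3),np.uint8); im[:300,:400]=cv2.resize(p,(400,300)); im[:300,400:]=cv2.resize(w,(400,300)); im[300:,:300]=cv2.resize(s,(300,225)); cv2.imwrite("pics/w5.png",im[:,:,::-1])
E
```

```text
18.075 [0.43087991 0.06811516 0.36229161] tool x (rod axis) [-8.520e-02  9.964e-01  1.000e-04] z [-8.e-04  0.e+00 -1.e+00] [-0.41807051  0.37933076 -1.3324328 ] 0.17356361929449907 0.002528799508299664
mill [ 0.74336083 -0.09312408  0.15391421] timer [0.73171146 0.03793227 0.04817707]
```

View pics/w5.png

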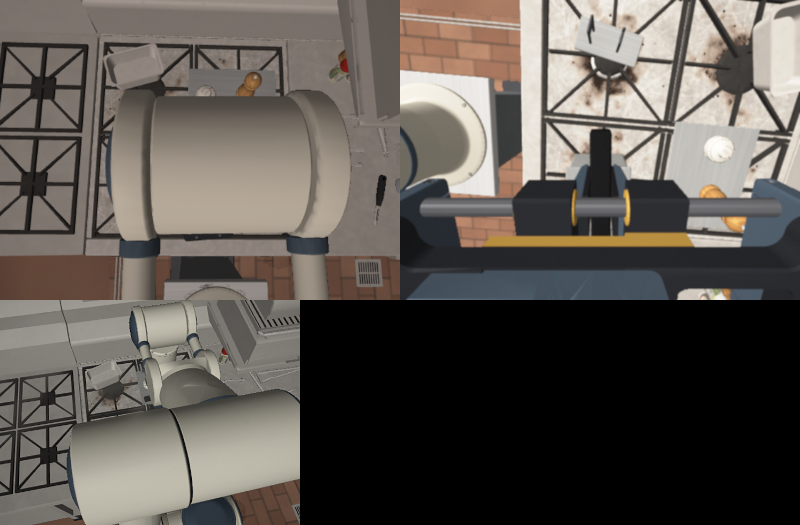

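The wrist view shows the handle still between the pads at (600,170), the rack empty at (608,40), and mill and timer in place. One depth check that the handle is level.

```bash
python3 - <<'E'
from h import *
w,e=read_camera("wrist"); c=camera_params("wrist"); W=cloud("wrist",e,c)
q=W[185:235,270:292].reshape(-1,3); col=w[185:235,270:292].mean(2).ravel()
a=np.array([-.0852,.9964,0]); o=get_obs()["eef_pos"]; s=(q-o)@a; k=(abs(q[:,2]-.389)<.02)&(col<60)&(s>.02)&(s<.056)
f=np.polyfit(s[k],q[k,2],1); print(k.sum(),"slope deg",np.degrees(np.arctan(f[0])),"top z",np.median(q[k,2]),"s range",s[k].min(),s[k].max())
E
```

```text
1095 slope deg -0.483298799736877 top z 0.38896308774182575 s range 0.023755380141227644 0.05009985353824324
```

Level to within 0.5°, with the handle end 50 mm behind the grip point, so there was no slip. I'll hand it in.

```bash
python3 -c "
from plant import robot,get_obs
print(robot.sign_off()); print(get_obs()['t'])"
```

```text
the job is handed in; nothing more can be done
None
the job is handed in; nothing more can be done
```

I drew the gauge rod level out of the wire loop and pushed it tip first into the guide tube until the collar stopped against the mouth. I then drew it fully out along the tube's axis, and the job is handed in at about 18 s of the 53 s allowed. The rod is held still and level over the pan, about 38 cm above the hob.

- **Collar stop:** I judged this from force and position, because the arm hid the mouth from every camera. The push-back rose to about 30 N with the tool within 0.5 mm of the computed seated position.
- **Grip:** the rod did not slip; the handle's end is still 50 mm behind the grip point and the jaw opening is unchanged.
- **Level:** the tool reads level, and a depth fit on the handle gives a 0.5° tilt. That is a small disagreement, within the depth noise.
- **Bystanders:** the pepper mill and timer measured within 3 mm of their starting positions.

None of the checks failed.

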